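Put two hollow punches back in their graded rack

TASK

Put the two hollow punches that stand on the white punching pad back into the punch rack, each upright in the hole of its own diameter and down until its black guard rests on the wooden block. The block has slid somewhere along its tray, so feel for each hole with light pressure; never ram the cutting edges against the block, and do not let a punch fall over.

Things in the scene. Friction and masses are not known exactly. Their poses are not given: they have to be found in the camera images.
- punch_18: narrower of two hollow punches standing on the pad, edge down: bright barrel 18 mm dia, 45 mm long (last 3 mm bevelled to 16.4), black guard 30 mm dia, 6 mm thick, then round knurled shank 13 mm dia to grip, 51 to 111 mm up; 0.12 kg +-30%. Origin: centre of the cutting edge, z up the punch, yaw free. Its edge spoils at over 25 N between punch and rack
- punch_22: wider of two hollow punches standing on the pad, edge down: bright barrel 22 mm dia, 45 mm long (last 3 mm bevelled to 20.4), black guard 34 mm dia, 6 mm thick, then round knurled shank 15.8 mm dia to grip, 51 to 111 mm up; 0.17 kg +-30%. Origin: centre of the cutting edge, z up the punch, yaw free. Its edge spoils at over 25 N between punch and rack
- punch_rack: fixed grey tray 65x291 mm, 22 high; origin: underside centre, y along the row to the small sizes. In it, on foam, a beech block 60x262 mm, top 64 mm up; sinks 1 mm per 3 N, 4.5 at most; holes 52 mm apart, from +y: 10, 14, 18, 22, 26 mm; 10 and 26 hold punches, fast, 66 mm above the top. Block slid along y up to 12 mm either way (not measured), moves only above 15 N
- place_14 (a point): middle of the range of the empty 14 mm hole (its punch is not here), at the height of the block's top, axes as the rack's. The true hole lies up to 12 mm from it along y, 0 along x. Hole 15.5 mm wide, 50 mm deep, straight, next to no chamfer
- place_18 (a point): middle of the range of the empty 18 mm hole, at the height of the block's top, axes as the rack's. The true hole lies up to 12 mm from it along y, 0 along x. Hole 19.5 mm wide, 50 mm deep, straight, next to no chamfer
- place_22 (a point): middle of the range of the empty 22 mm hole, at the height of the block's top, axes as the rack's. The true hole lies up to 12 mm from it along y, 0 along x. Hole 23.5 mm wide, 50 mm deep, straight, next to no chamfer
- punch_pad: white plastic punching pad, 130 x 200 x 15 mm, fixed; origin: centre of its underside on the bench; the punches stand on it, side by side along its y, at least 60 mm apart
Things that resemble listed ones, but are neither listed nor needed, are in the scene too. Leave any yellow look-alike of the punch_18 alone.

How it is judged (in metres and radians):
At the end, for the whole second after the job is handed in: Each punch stands in the hole of its own size: its cutting edge at least 42.5 mm below the block's top (45 mm when the guard rests on it), within 16 mm along the row and 6 mm across it of the middle of that hole's range, leaning less than 0.08 rad, and at rest (z of punch_18 in the frame of place_18 below -0.0425 m and y of punch_18 in the frame of place_18 between -0.016 and 0.016 m and x of punch_18 in the frame of place_18 between -0.006 and 0.006 m and angle between each of punch_18, punch_22's own z axis and vertical below 0.08 rad and linear speed of each of punch_18, punch_22 below 0.02 m/s and z of punch_22 in the frame of place_22 below -0.0425 m and y of punch_22 in the frame of place_22 between -0.016 and 0.016 m and x of punch_22 in the frame of place_22 between -0.006 and 0.006 m); the robot touches nothing.
It fails at once if the 18 mm punch is pressed on the rack with more than 25 N (contact force between punch_18 and punch_rack above 25 N).
It fails at once if the 22 mm punch is pressed on the rack with more than 25 N (contact force between punch_22 and punch_rack above 25 N).
It fails at once if the 18 mm punch falls over (angle between punch_18's own z axis and vertical above 0.7 rad).
It fails at once if the 22 mm punch falls over (angle between punch_22's own z axis and vertical above 0.7 rad).
It also fails if it takes over 72 s, if anything falls off the work surface, if the arm or the gripper's body presses on something with over 40 N, if the wrist force passes 120 N, or if a joint passes its speed limit or range.

ROBOT

A 6-joint arm with a two-finger parallel gripper is mounted at the origin on a cart in front of the work surface, level with it; the furniture and walls round the work are solid. World frame = base frame: x ahead of the robot, y to its left, z up, the work surface at z = 0. Lengths are in m, angles in degrees, forces in N, time in s.
With the tool pointing down it reaches from about 0.25 to 0.85 m from the base axis. Payload 12.5 kg.
Tool frame: the origin (TCP) lies midway between the tips of the shut fingers; the grasp point (between the pads) lies 19 mm behind it; z points along the fingers, y is the direction in which the jaws open and shut (so a half turn about z gives the same grasp; the last joint's range is limited). The gripper opens to 93 mm and grips with 3 to 60 N. Pads are 15 mm wide; open, the fingers measure 128 mm over their backs; the gripper's body (75 mm by 188 mm) begins 65 mm behind the grasp point.
Start: joints at [-78.071, 20.094, 94.641, -0, 65.266, -4.847], TCP at [0.159, -0.527, 0.219] pointing down, gripper open.
Joint ranges: [-157.81, 157.81], [-45, 120.19], [0.68, 151.7], [-89.99, 269.99], [4.06, 180], [-164.3, 164.3]. Speed limits (degrees/s): [127.2, 127.2, 159.86, 180, 180, 180].

INTERFACE

Orientations are given as [roll, pitch, yaw] about the fixed x, y, z axes, in that order (R = Rz(yaw) Ry(pitch) Rx(roll)).
In Python, from rig import arm gives the robot as it stands.
- The arm moves only by the tool move_arm, never from a script. Its argument "plan" is text: rows parted by semicolons, each of 7 numbers parted by spaces: the turn, a rotation vector about the tool's x, y, z in degrees, then the shift along the tool's x, y, z in m, then the finger opening in m, from 0 to 0.093. In form: ax ay az dx dy dz gripper; .... A call has 1 to 20 rows; each row is the pose to reach, as a shift and turn from the pose measured when the call began, along the tool's axes at that moment; what a row does not reach only later rows make up. A row lasts 1/8 s, in which the tool goes at most 62.5 mm and 10.7 degrees, less where a joint would pass 70% of its speed; a pose out of reach is approached as far as the arm can. A call with a gripper value outside its range is refused whole. The fingers move at their own pace and stop on an object; the grip force is fixed at half the most. Time passes only in rows, so rows that repeat a pose let the fingers close. It gives the time, the measured TCP pose, the force and the opening at its end, in the units of the state.
- arm.get_obs(): the state, without advancing time (a new reading comes with each control period).
- arm.snapshot(name): name is "side" or "top"; returns the picture (400x640x3 uint8, red, green, blue); there is no depth.
- arm.camera_model(name): a dict with "fx", "fy", "cx", "cy" (pixels), "R" (3x3) and "t" (3): a world point X has camera coordinates R X + t. Camera axes: x right, y down, z forward; pixel columns grow to the right and rows downward; lengths in m; the calibration is good to about 2 mm. A picture is of the moment at which its call begins. camera_model takes no time and is no camera call.
- arm.sign_off(): hands the job in, once; it reports no verdict.
The state is a dict: "clock": time; "joints": joint angles; "joint_vel": joint speeds; "tau": joint torques, N m; "tcp_pos": TCP position; "eef_rot": TCP orientation; "contact_force": force on the tool from outside, world axes, zero at the start; "moment": the same for the moment, N m; "width": opening from 0.0 (shut) to 1.0 (fully open).
Only numpy, scipy, OpenCV 4.12 (cv2) and the standard library are available. Lean on these libraries where they do the work, as an engineer would, in place of code of your own. Each camera call takes 0.05 s, during which the arm holds its last target.

## Working session

There is one attempt and no reset: what is moved stays moved. The work goes in short steps, Python scripts to look and compute and a tool call to move; the robot and the scene stay as the last step left them, time stands still between calls to the robot, and variables do not carry over. Pictures are saved under pics/ and viewed, and the job is handed in when it is done.

Besides the shell and the picture viewer there is one more tool, called after "Call:" by a JSON object that holds its "api" and its "payload". move_arm: Moves the arm, as the interface text tells. Its arguments: {"type":"object","properties":{"plan":{"type":"string"}},"required":["plan"]}

```bash
ls; mkdir -p pics
python3 - <<'E'
from rig import arm
import cv2
print(arm.get_obs())
for n in("side","top"):
    cv2.imwrite(f"pics/{n}0.png",arm.snapshot(n)[:,:,::-1]); print(n,arm.camera_model(n))
E
```

```text
pics
{'clock': 0.0, 'joints': array([-7.80685212e+01,  2.01257719e+01,  9.46782388e+01,  4.48579585e-04,
        6.52651002e+01, -4.84820543e+00]), 'joint_vel': array([ 0.10801602,  0.01040011,  0.08878136,  0.02683735,  0.05421652,
       -0.0560957 ]), 'tau': array([-1.33960199e-03, -4.97325397e+01, -2.85250980e+01,  6.98556332e-02,
        2.57123262e-02, -8.58018075e-05]), 'tcp_pos': array([ 0.15872446, -0.52622814,  0.21807917]), 'eef_rot': array([-1.79931171e+02, -6.24673487e-03,  1.67794926e+01]), 'contact_force': array([-1.11905117,  0.18468453, -0.16361986]), 'moment': array([ 0.02348255, -0.02125724,  0.01135166]), 'width': 1.0012327493239725}
side {'fx': 466.7075703954917, 'fy': 466.7075703954917, 'cx': 321.42062394208267, 'cy': 202.23270945589056, 'R': array([[ 0.92655135, -0.37585578,  0.01533067],
       [-0.13369712, -0.36713359, -0.92050965],
       [ 0.35160727,  0.85084979, -0.39041896]]), 't': array([-0.52346207,  0.11987431,  1.07250699])}
top {'fx': 434.46697932716535, 'fy': 434.46697932716535, 'cx': 327.56722564335985, 'cy': 204.4318883581472, 'R': array([[ 0.01039287, -0.99985176,  0.01372741],
       [-0.98923131, -0.01228484, -0.14584407],
       [ 0.14599109, -0.01206384, -0.98921235]]), 't': array([-0.09225065,  0.54479862,  1.03929149])}
```

View pics/side0.png

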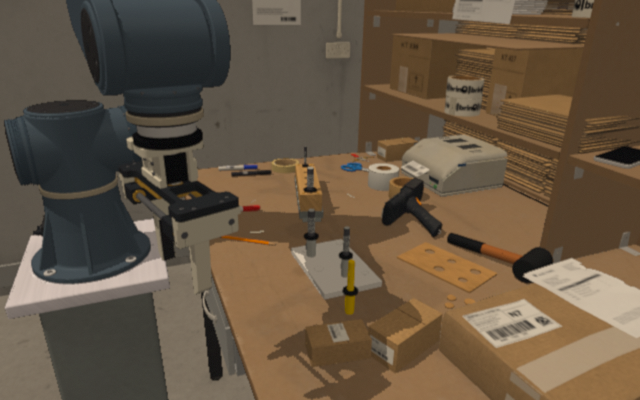

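View pics/top0.png

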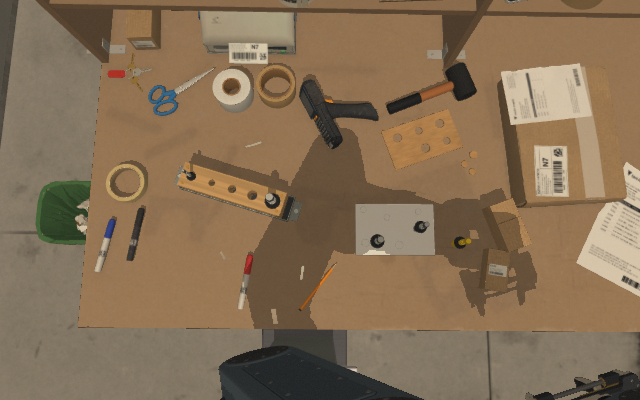

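The top view shows the rack from (180,172) to (297,212), the pad at (395,229), two dark/bright punches at (377,240) and (421,227), and a yellow look-alike beside the pad at (461,242). I'll enlarge these areas.

Run:
```python
import cv2,numpy as np
t=cv2.imread("pics/top0.png");s=cv2.imread("pics/side0.png")
a=cv2.resize(t[195:265,345:480],None,fx=5.9,fy=5.9,interpolation=cv2.INTER_CUBIC)[:, :796]
cv2.imwrite("pics/c1.png",a)
cv2.imwrite("pics/c2.png",cv2.resize(t[145:235,170:305],None,fx=5.9,fy=5.9,interpolation=cv2.INTER_CUBIC))
cv2.imwrite("pics/c3.png",cv2.resize(s[140:330,280:400],None,fx=3.1,fy=3.1,interpolation=cv2.INTER_CUBIC))
```

```text
(no output)
```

View pics/c1.png

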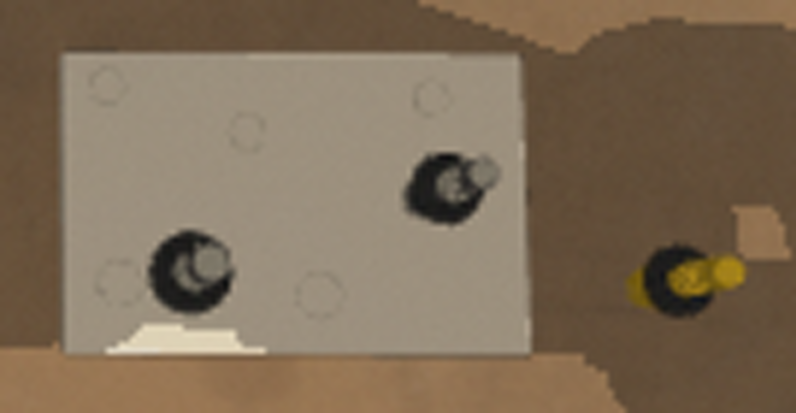

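View pics/c2.png

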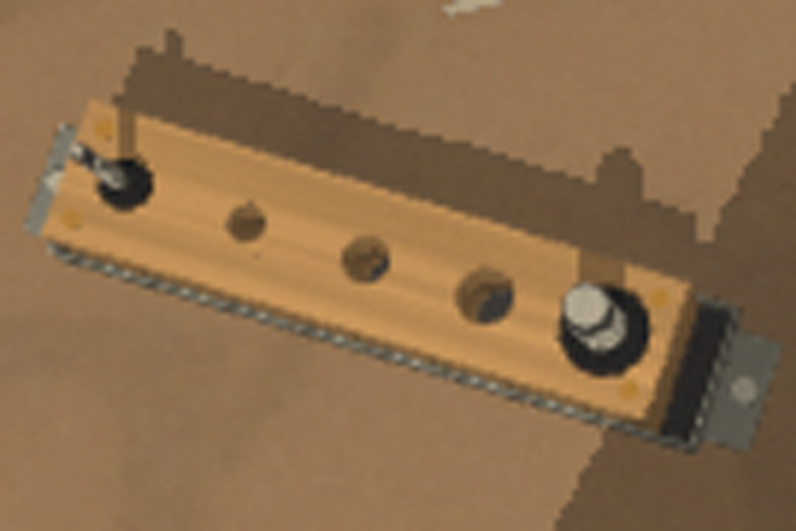

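View pics/c3.png

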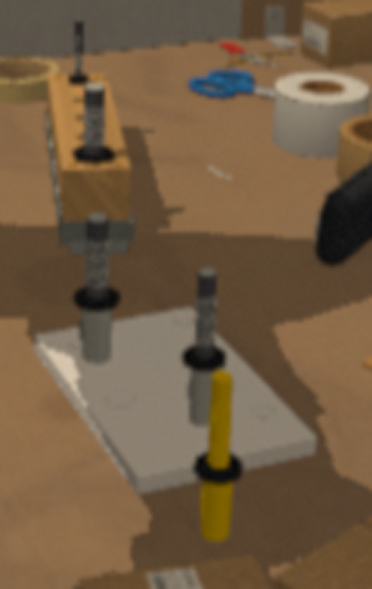

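Enlarged, the two candidates on the pad are (377,240) with the larger guard (about 14.2 px) and (421,227) with the smaller one (about 13.4 px). So punch_22 should be the left and punch_18 the right. The yellow one at (461,242) is the look-alike. Next I'll measure all of this.

```bash
cat > h.py <<'E'
import cv2,numpy as np
from rig import arm
CM={n:arm.camera_model(n) for n in("side","top")}
def P(n):
    m=CM[n];K=np.array([[m['fx'],0,m['cx']],[0,m['fy'],m['cy']],[0,0,1]]);return K,np.array(m['R']),np.array(m['t'])
def ray(n,uv):
    K,R,t=P(n);d=R.T@np.linalg.inv(K)@np.array([uv[0],uv[1],1.]);return -R.T@t,d/np.linalg.norm(d)
def onz(n,uv,z):
    c,d=ray(n,uv);return c+d*(z-c[2])/d[2]
def tri(ut,us):
    Ms=[]
    for n in("top","side"):
        K,R,t=P(n);Ms.append(K@np.c_[R,t])
    X=cv2.triangulatePoints(Ms[0],Ms[1],np.array(ut,float).reshape(2,1),np.array(us,float).reshape(2,1)).ravel();X=X[:3]/X[3]
    e=[np.round(proj("top",X)-ut,1),np.round(proj("side",X)-us,1)];return X,e
def proj(n,X):
    K,R,t=P(n);p=K@(R@np.array(X)+t);return p[:2]/p[2]
def dark(img,box,thr=50):
    x0,y0,x1,y1=box;c=img[y0:y1,x0:x1];c=cv2.resize(c,None,fx=4,fy=4,interpolation=cv2.INTER_CUBIC)
    m=(c.max(2)<thr).astype(np.uint8)
    cs,_=cv2.findContours(m,cv2.RETR_EXTERNAL,cv2.CHAIN_APPROX_NONE)
    k=max(cs,key=cv2.contourArea);h=cv2.convexHull(k)
    (cx,cy),ax,an=cv2.fitEllipse(k if len(h)<5 else h)
    f=lambda x,y:(x/4-.375+x0,y/4-.375+y0)
    return f(cx,cy),(ax[0]/4,ax[1]/4,an)
E
python3 - <<'E'
from h import *
t=cv2.imread("pics/top0.png");s=cv2.imread("pics/side0.png")
B={'A':((365,230,390,252),(298,228,322,246)),'B':((410,217,435,237),(335,247,358,265)),'Y':((450,232,470,252),(340,284,362,300)),
 'r26':((262,190,283,211),(300,182,322,196)),'r10':((183,168,199,183),(298,158,312,168))}
for k,(bt,bs) in B.items():
    a,ea=dark(t,bt);b,eb=dark(s,bs)
    X,e=tri(a,b);d=[np.linalg.norm(P(n)[1]@X+P(n)[2])/CM[n]['fx'] for n in("top","side")]
    print(k,np.round(a,1),np.round(ea,1),np.round(b,1),np.round(eb,1),np.round(X,4),e,'dia',ea[1]*d[0],eb[1]*d[1])
E
python3 - <<'E'
import cv2
s=cv2.imread("pics/side0.png")
cv2.imwrite("pics/c4.png",cv2.resize(s[200:290,290:370],None,fx=6.5,fy=6.5,interpolation=cv2.INTER_CUBIC))
E
```

```text
A [376.9 240.8] [ 13.   13.1 137.4] [310.8 235.8] [ 8.2 14.9 89.7] [ 0.4553 -0.2051  0.0652] [array([-0.,  0.]), array([ 0., -0.])] dia 0.03175926500141182 0.03307936275642077
B [420.1 226.5] [11.1 12.5 73.3] [345.4 255.1] [ 8.  12.9 91.7] [ 0.491  -0.31    0.0648] [array([ 0., -0.]), array([-0.,  0.])] dia 0.0308780813658805 0.02661543697052226
Y [459.6 242.2] [ 11.4  11.9 131.4] [350.  290.6] [ 9.6 15.3 93.7] [ 0.4552 -0.4096  0.0497] [array([-0.,  0.]), array([ 0., -0.])] dia 0.030607148307491932 0.02885800958707148
r26 [272.2 200.6] [13.9 14.5 47.5] [309.9 189.3] [ 4.5 12.1 90.7] [0.5493 0.0482 0.0698] [array([ 0. , -0.1]), array([-0.,  0.])] dia 0.035296995728387195 0.033078929980635614
r10 [190.8 175.6] [ 7.5  8.3 88.2] [304.9 165.1] [ 2.3  4.  89.4] [0.6079 0.2473 0.0704] [array([-0. ,  0.1]), array([ 0., -0.])] dia 0.02107263136054648 0.012734479081973704
```

View pics/c4.png

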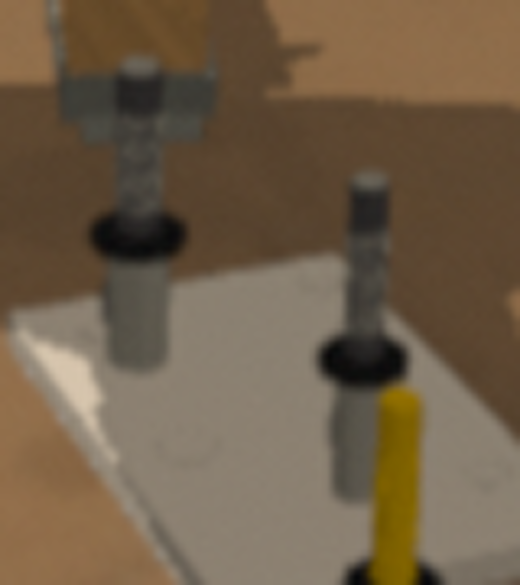

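Heights check out: guards measured at 65 mm against 63 expected. The 10-to-26 guard spacing is 207.6 mm against 208. A = punch_22, B = punch_18, and B's guard is smaller in both views. The yellow one stands off the pad. Next, the holes directly.

Run:
```python
from h import *
t=cv2.imread("pics/top0.png")
g=cv2.cvtColor(t,cv2.COLOR_BGR2HSV)
pts={}
for k,(x,y,r) in {'14':(211.6,182.6,6),'18':(232,189,7),'22':(252.2,195,8)}.items():
    x0,y0=int(x)-9,int(y)-9;c=t[y0:y0+19,x0:x0+19];c=cv2.resize(c,None,fx=4,fy=4,interpolation=cv2.INTER_CUBIC)
    m=(c[:,:,2]<145).astype(np.uint8)
    cs,_=cv2.findContours(m,cv2.RETR_EXTERNAL,cv2.CHAIN_APPROX_NONE)
    q=max([cc for cc in cs if abs(cv2.pointPolygonTest(cc,(38,38),True))<40],key=cv2.contourArea);(a,b),ax,an=cv2.fitEllipse(q)
    uv=(a/4-.375+x0,b/4-.375+y0);X=onz("top",uv,.064);pts[k]=X
    print(k,np.round(uv,2),np.round(np.array(ax)/4*.965/434*1000,1),np.round(X,4))
r26=np.array([.5493,.0482]);r10=np.array([.6079,.2473])
for i,k in enumerate(['22','18','14']): print(k,r26+(r10-r26)*(i+1)/4)
d=pts['14']-pts['22'];print(np.linalg.norm(d),np.degrees(np.arctan2(d[1],d[0])), np.degrees(np.arctan2(.1991,.0586)))
# top view same-plane guard positions
for n,u,z in(('A',(376.9,240.8),.064),('B',(420.1,226.5),.064),('r26',(272.2,200.6),.068),('r10',(190.8,175.6),.068)): print(n,onz('top',u,z))
```

```text
14 [211.27 182.41] [13.3 14.3] [0.5932 0.1986 0.064 ]
18 [231.6  188.68] [16.9 18. ] [0.5783 0.1485 0.064 ]
22 [251.86 194.8 ] [20.5 22. ] [0.5638 0.0987 0.064 ]
22 [0.56395  0.097975]
18 [0.5786  0.14775]
14 [0.59325  0.197525]
0.10412550801571864 73.59446415033338 73.59955419646667
A [ 0.45542146 -0.20532076  0.064     ]
B [ 0.49115926 -0.31024699  0.064     ]
r26 [0.54947892 0.04842118 0.068     ]
r10 [0.60859019 0.24805835 0.068     ]
```

```bash
cat >> h.py <<'E'
from scipy.spatial.transform import Rotation as Ro
def st(): 
    o=arm.get_obs();print('t',round(o['clock'],2),'tcp',np.round(o['tcp_pos'],4),'rot',np.round(o['eef_rot'],2),'F',np.round(o['contact_force'],1),'M',np.round(o['moment'],2),'w',round(o['width'],3),'q',np.round(o['joints'],0));return o
def rel(pos,yaw=73.6,o=None):
    o=o or arm.get_obs();R=Ro.from_euler('xyz',o['eef_rot'],degrees=True);T=Ro.from_euler('xyz',[180,0,yaw],degrees=True)
    print('turn',np.round((R.inv()*T).as_rotvec(degrees=True),2),'shift',np.round(R.inv().apply(np.array(pos)-o['tcp_pos']),4))
E
python3 - <<'E'
from h import *
rel([.4554,-.2052,.20]);rel([.4554,-.2052,.150]);rel([.4554,-.2052,.077])
E
```

```text
turn [-5.000e-02 -3.000e-02 -5.683e+01] shift [ 0.3768 -0.2218  0.0184]
turn [-5.000e-02 -3.000e-02 -5.683e+01] shift [ 0.3767 -0.2217  0.0684]
turn [-5.000e-02 -3.000e-02 -5.683e+01] shift [ 0.3767 -0.2217  0.1414]
```

Call:
{"api": "move_arm", "payload": {"plan": "0 0 -10 0.04 -0.024 0.005 0.06; 0 0 -20 0.09 -0.053 0.01 0.06; 0 0 -30 0.14 -0.083 0.015 0.06; 0 0 -40 0.19 -0.112 0.018 0.06; 0 0 -50 0.24 -0.142 0.018 0.06; 0 0 -56.8 0.29 -0.171 0.018 0.06; 0 0 -56.8 0.34 -0.2 0.018 0.06; 0 0 -56.8 0.3767 -0.2217 0.03 0.06; 0 0 -56.8 0.3767 -0.2217 0.05 0.06; 0 0 -56.8 0.3767 -0.2217 0.06 0.06; 0 0 -56.8 0.3767 -0.2217 0.06 0.06; 0 0 -56.8 0.3767 -0.2217 0.06 0.06"}}

```text
clock: 1.6
tcp_pos: [0.4554, -0.2058, 0.159]
eef_rot: [180.0, -0.0, 73.5]
contact_force: [-0.2, 0.6, 0.9]
width: 0.646
```

Run:
```python
from h import *
st();rel([.4554,-.2052,.077])
t=arm.snapshot("top")[:,:,::-1];s=arm.snapshot("side")[:,:,::-1]
a=np.hstack([cv2.resize(t[180:280,330:430],(400,400),interpolation=2),cv2.resize(s[160:260,260:360],(400,400),interpolation=2)])
cv2.imwrite("pics/g1.png",a)
st()
```

```text
t 1.6 tcp [ 0.4554 -0.2058  0.159 ] rot [ 1.7998e+02 -4.0000e-02  7.3530e+01] F [-0.2  0.6  0.9] M [-0.07 -0.09 -0.01] w 0.646 q [-30.  19. 105.   0.  55. -13.]
turn [ 0.02 -0.04 -0.07] shift [ 0.0005 -0.0002  0.082 ]
t 1.7 tcp [ 0.4555 -0.2057  0.1591] rot [ 1.7997e+02 -4.0000e-02  7.3540e+01] F [ 0.9  0.5 -0.8] M [-0.08 -0.13 -0.01] w 0.648 q [-30.  19. 105.   0.  55. -13.]
```

View pics/g1.png

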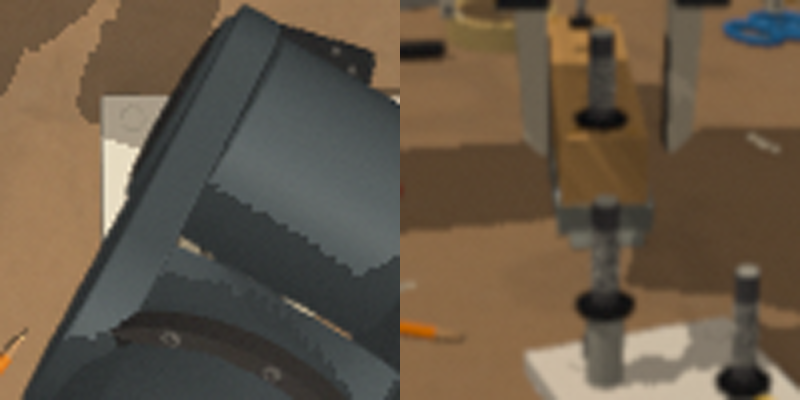

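The side view shows the fingers straddling the shank: tips at crop x 545 and 668, shank at 605. The arm hides the top view. I'll descend and close.

Call:
{"api": "move_arm", "payload": {"plan": "0 0 0 0.0004 -0.0002 0.02 0.06; 0 0 0 0.0004 -0.0002 0.05 0.06; 0 0 0 0.0004 -0.0002 0.075 0.06; 0 0 0 0.0004 -0.0002 0.082 0.06; 0 0 0 0.0004 -0.0002 0.082 0.06; 0 0 0 0.0004 -0.0002 0.082 0.03; 0 0 0 0.0004 -0.0002 0.082 0.02; 0 0 0 0.0004 -0.0002 0.082 0.005; 0 0 0 0.0004 -0.0002 0.082 0.005; 0 0 0 0.0004 -0.0002 0.082 0.005"}}

```text
clock: 2.95
tcp_pos: [0.4555, -0.2052, 0.0771]
eef_rot: [180.0, -0.0, 73.5]
contact_force: [-0.2, -0.0, 1.3]
width: 0.167
```

Run:
```python
from h import *
st()
s=arm.snapshot("side")[:,:,::-1]
cv2.imwrite("pics/g2.png",cv2.resize(s[160:260,260:360],(600,600),interpolation=2))
```

```text
t 2.95 tcp [ 0.4555 -0.2052  0.0771] rot [ 1.7997e+02 -4.0000e-02  7.3540e+01] F [-0.2 -0.   1.3] M [-0.05 -0.03 -0.02] w 0.167 q [-30.  27. 109.   0.  45. -13.]
```

View pics/g2.png

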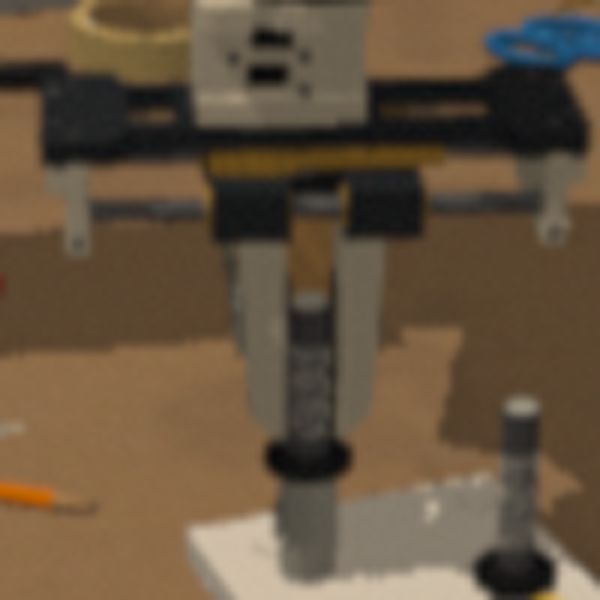

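Width reads 15.5 mm, which fits punch_22's shank, and the guard sits just below the fingertips. I'll lift and carry it.

Run:
```python
from h import *
rel([.4555,-.2052,.215]);rel([.5639,.0984,.215]);rel([.5639,.0984,.134])
```

```text
turn [ 0.03 -0.04 -0.06] shift [ 1.000e-04  1.000e-04 -1.379e-01]
turn [ 0.03 -0.04 -0.06] shift [ 0.322   0.018  -0.1377]
turn [ 0.03 -0.04 -0.06] shift [ 0.322   0.018  -0.0567]
```

Call:
{"api": "move_arm", "payload": {"plan": "0 0 0 0 0 -0.02 0.005; 0 0 0 0 0 -0.06 0.005; 0 0 0 0 0 -0.1 0.005; 0 0 0 0 0 -0.13 0.005; 0 0 0 0.03 0.002 -0.138 0.005; 0 0 0 0.07 0.004 -0.138 0.005; 0 0 0 0.11 0.006 -0.138 0.005; 0 0 0 0.15 0.008 -0.138 0.005; 0 0 0 0.19 0.011 -0.138 0.005; 0 0 0 0.23 0.013 -0.138 0.005; 0 0 0 0.27 0.015 -0.138 0.005; 0 0 0 0.3 0.017 -0.138 0.005; 0 0 0 0.322 0.018 -0.138 0.005; 0 0 0 0.322 0.018 -0.138 0.005; 0 0 0 0.322 0.018 -0.138 0.005; 0 0 0 0.322 0.018 -0.11 0.005; 0 0 0 0.322 0.018 -0.08 0.005; 0 0 0 0.322 0.018 -0.061 0.005; 0 0 0 0.322 0.018 -0.0567 0.005; 0 0 0 0.322 0.018 -0.0567 0.005"}}

```text
clock: 5.5
tcp_pos: [0.5641, 0.0979, 0.1345]
eef_rot: [179.9, -0.0, 73.5]
contact_force: [-0.5, -0.0, -1.2]
width: 0.164
```

Run:
```python
from h import *
st();rel([.5639,.0984,.134])
s=arm.snapshot("side")[:,:,::-1];t=arm.snapshot("top")[:,:,::-1]
st()
cv2.imwrite("pics/g3f.png",s);cv2.imwrite("pics/g3t.png",t)
cv2.imwrite("pics/g3.png",np.hstack([cv2.resize(s[130:230,260:360],(400,400),interpolation=2),cv2.resize(t[130:230,190:290],(400,400),interpolation=2)]))
```

```text
t 5.5 tcp [0.5641 0.0979 0.1345] rot [ 1.7995e+02 -4.0000e-02  7.3500e+01] F [-0.5 -0.  -1.2] M [-0.04 -0.08 -0.01] w 0.164 q [ 5. 28. 96.  0. 56. 22.]
turn [ 0.05 -0.04 -0.1 ] shift [ 0.0004 -0.0003  0.0005]
t 5.6 tcp [0.5644 0.0982 0.135 ] rot [ 1.799e+02 -7.000e-02  7.352e+01] F [-0.6  0.6 -1.7] M [-0.07 -0.05 -0.01] w 0.168 q [ 5. 28. 96.  0. 56. 22.]
```

View pics/g3.png

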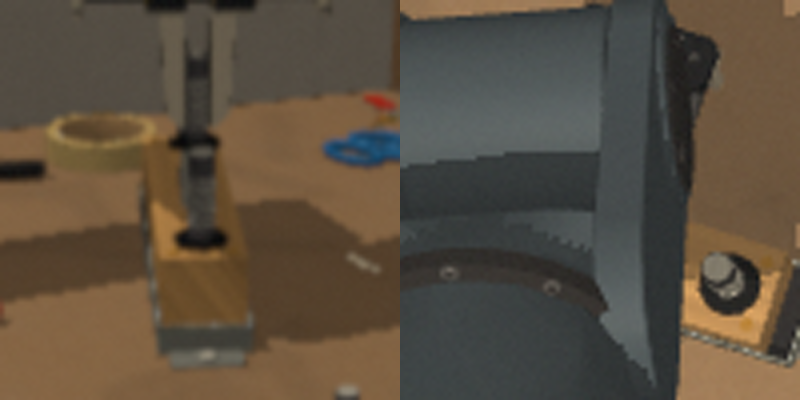

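The punch hangs above the block in line with the row (side crop, guard at x≈193). I'll feel down about 2 mm past the nominal top.

Call:
{"api": "move_arm", "payload": {"plan": "0 0 0 0 0 0.004 0.005; 0 0 0 0 0 0.007 0.005; 0 0 0 0 0 0.009 0.005; 0 0 0 0 0 0.0105 0.005; 0 0 0 0 0 0.0115 0.005; 0 0 0 0 0 0.0115 0.005"}}

```text
clock: 6.35
tcp_pos: [0.5644, 0.0982, 0.1234]
eef_rot: [179.9, -0.1, 73.5]
contact_force: [0.5, 0.2, -1.7]
width: 0.166
```

Run:
```python
from h import *
st();rel([.5639,.0984,.130])
```

```text
t 6.35 tcp [0.5644 0.0982 0.1234] rot [ 1.799e+02 -6.000e-02  7.352e+01] F [ 0.5  0.2 -1.7] M [-0.05 -0.07  0.04] w 0.166 q [ 5. 29. 96.  0. 55. 22.]
turn [ 0.1  -0.06 -0.08] shift [ 0.     -0.0005 -0.0066]
```

No contact force (only the weight) 2.6 mm below the nominal top, so it seems to be in the hole. I'll go on carefully.

Call:
{"api": "move_arm", "payload": {"plan": "0 0 0 0 0 0.001 0.005; 0 0 0 0 0 0.002 0.005; 0 0 0 0 0 0.003 0.005; 0 0 0 0 0 0.003 0.005"}}

```text
clock: 6.85
tcp_pos: [0.5643, 0.0983, 0.1203]
eef_rot: [179.9, -0.1, 73.5]
contact_force: [-0.7, -0.5, -1.7]
width: 0.169
```

Run:
```python
from h import *
st()
```

```text
t 6.85 tcp [0.5643 0.0983 0.1203] rot [ 1.7991e+02 -6.0000e-02  7.3520e+01] F [-0.7 -0.5 -1.7] M [-0.08 -0.1  -0.08] w 0.169 q [ 5. 29. 96.  0. 55. 22.]
```

Call:
{"api": "move_arm", "payload": {"plan": "0 0 0 0 0 0.002 0.005; 0 0 0 0 0 0.004 0.005; 0 0 0 0 0 0.006 0.005; 0 0 0 0 0 0.008 0.005; 0 0 0 0 0 0.01 0.005; 0 0 0 0 0 0.012 0.005; 0 0 0 0 0 0.012 0.005"}}

```text
clock: 7.72
tcp_pos: [0.5643, 0.0983, 0.1082]
eef_rot: [179.9, -0.1, 73.5]
contact_force: [1.0, -0.2, -1.4]
width: 0.166
```

Run:
```python
from h import *
st()
s=arm.snapshot("side")[:,:,::-1]
cv2.imwrite("pics/g4.png",cv2.resize(s[130:230,260:360],(600,600),interpolation=2))
```

```text
t 7.72 tcp [0.5643 0.0983 0.1082] rot [ 1.7992e+02 -6.0000e-02  7.3520e+01] F [ 1.  -0.2 -1.4] M [-0.06 -0.02 -0.  ] w 0.166 q [ 5. 30. 97.  0. 53. 22.]
```

View pics/g4.png

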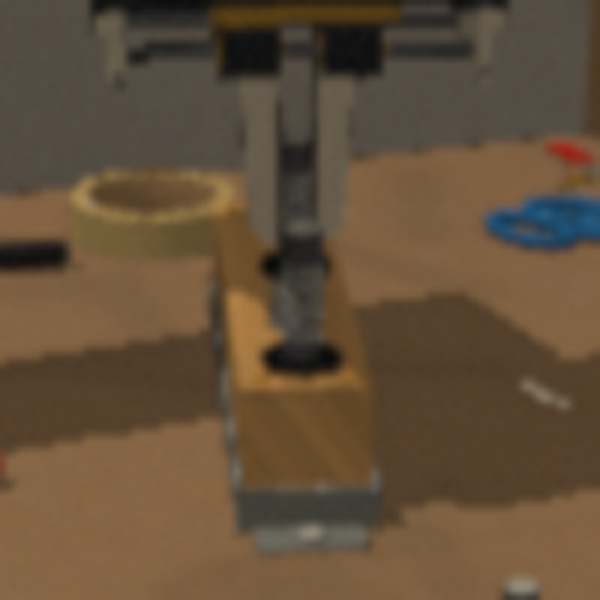

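The punch is going down into the second hole and the guard is lowering onto the block behind the 26 punch. No contact forces.

Call:
{"api": "move_arm", "payload": {"plan": "0 0 0 0 0 0.003 0.005; 0 0 0 0 0 0.006 0.005; 0 0 0 0 0 0.009 0.005; 0 0 0 0 0 0.012 0.005; 0 0 0 0 0 0.015 0.005; 0 0 0 0 0 0.018 0.005; 0 0 0 0 0 0.021 0.005; 0 0 0 0 0 0.0235 0.005; 0 0 0 0 0 0.0255 0.005; 0 0 0 0 0 0.0265 0.005; 0 0 0 0 0 0.0265 0.005"}}

```text
clock: 9.15
tcp_pos: [0.5644, 0.0983, 0.0818]
eef_rot: [179.9, -0.1, 73.5]
contact_force: [0.2, -0.9, -1.4]
width: 0.168
```

Run:
```python
from h import *
st()
```

```text
t 9.15 tcp [0.5644 0.0983 0.0818] rot [ 1.7991e+02 -6.0000e-02  7.3520e+01] F [ 0.2 -0.9 -1.4] M [-0.11 -0.07  0.01] w 0.168 q [ 5. 32. 98.  0. 50. 22.]
```

Call:
{"api": "move_arm", "payload": {"plan": "0 0 0 0 0 0.0007 0.005; 0 0 0 0 0 0.0014 0.005; 0 0 0 0 0 0.0014 0.005"}}

```text
clock: 9.52
tcp_pos: [0.5645, 0.0982, 0.0805]
eef_rot: [179.9, -0.1, 73.5]
contact_force: [-1.0, 0.4, -0.4]
width: 0.165
```

Run:
```python
from h import *
st()
s=arm.snapshot("side")[:,:,::-1]
cv2.imwrite("pics/g5.png",cv2.resize(s[130:230,260:360],(600,600),interpolation=2))
```

```text
t 9.53 tcp [0.5645 0.0982 0.0805] rot [ 1.799e+02 -6.000e-02  7.352e+01] F [-1.   0.4 -0.4] M [-0.14 -0.02  0.01] w 0.165 q [ 5. 32. 98.  0. 50. 22.]
```

View pics/g5.png

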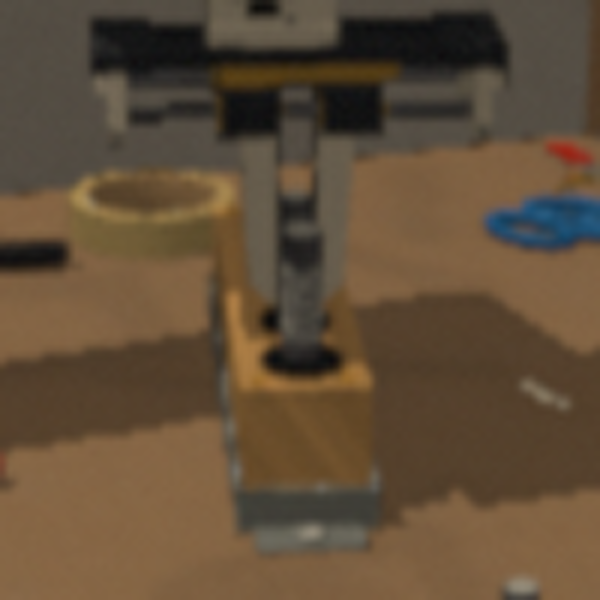

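The guard is at the block's top and the weight reading is going off. I'll release, then rise and go to punch_18.

Run:
```python
from h import *
rel([.491,-.3101,.20]);rel([.491,-.3101,.155])
```

```text
turn [ 0.1  -0.06 -0.08] shift [-0.4123  0.0456 -0.1199]
turn [ 0.1  -0.06 -0.08] shift [-0.4124  0.0455 -0.0749]
```

Call:
{"api": "move_arm", "payload": {"plan": "0 0 0 0 0 0 0.02; 0 0 0 0 0 0 0.03; 0 0 0 0 0 0 0.05; 0 0 0 0 0 0 0.05; 0 0 0 0 0 -0.02 0.05; 0 0 0 0 0 -0.06 0.05; 0 0 0 0 0 -0.1 0.05; 0 0 0 0 0 -0.12 0.05"}}

```text
clock: 10.58
tcp_pos: [0.5649, 0.0983, 0.2028]
eef_rot: [179.8, -0.1, 73.5]
contact_force: [0.0, -0.3, -0.3]
width: 0.539
```

Run:
```python
from h import *
st()
s=arm.snapshot("side")[:,:,::-1]
cv2.imwrite("pics/g6.png",cv2.resize(s[130:230,260:360],(600,600),interpolation=2))
rel([.491,-.3101,.20]);rel([.491,-.3101,.155])
```

```text
t 10.57 tcp [0.5649 0.0983 0.2028] rot [ 1.7976e+02 -1.2000e-01  7.3520e+01] F [ 0.  -0.3 -0.3] M [-0.03 -0.09 -0.  ] w 0.539 q [ 5. 23. 92.  0. 64. 22.]
turn [ 0.36 -0.17 -0.08] shift [-0.4128  0.0443  0.0036]
turn [ 0.36 -0.17 -0.08] shift [-0.413   0.044   0.0486]
```

View pics/g6.png

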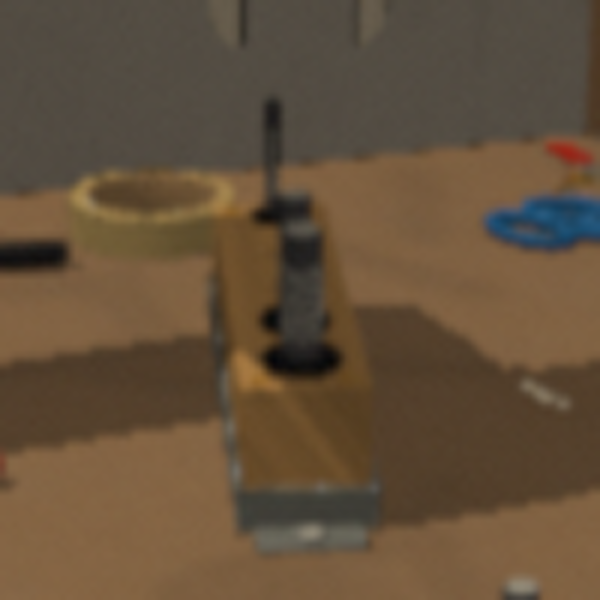

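punch_22 is seated and upright behind the 26 punch (top at about (293,205) in the crop). Next is punch_18.

Call:
{"api": "move_arm", "payload": {"plan": "0 0 0 -0.04 0.004 0 0.05; 0 0 0 -0.09 0.01 0 0.05; 0 0 0 -0.14 0.015 0 0.05; 0 0 0 -0.19 0.02 0 0.05; 0 0 0 -0.24 0.026 0 0.05; 0 0 0 -0.29 0.031 0 0.05; 0 0 0 -0.34 0.036 0 0.05; 0.2 -0.1 0 -0.38 0.041 0.01 0.05; 0.36 -0.17 -0.08 -0.4128 0.0442 0.025 0.05; 0.36 -0.17 -0.08 -0.413 0.044 0.042 0.05; 0.36 -0.17 -0.08 -0.413 0.044 0.042 0.05; 0.36 -0.17 -0.08 -0.413 0.044 0.042 0.05"}}

```text
clock: 12.12
tcp_pos: [0.4914, -0.3093, 0.1619]
eef_rot: [180.0, -0.0, 73.7]
contact_force: [-0.6, -0.0, -0.3]
width: 0.538
```

Run:
```python
from h import *
st();rel([.491,-.3101,.077])
s=arm.snapshot("side")[:,:,::-1];t=arm.snapshot("top")[:,:,::-1]
cv2.imwrite("pics/g7t.png",t)
a=np.hstack([cv2.resize(s[180:280,290:390],(400,400),interpolation=2),cv2.resize(t[140:240,180:280],(400,400),interpolation=2)])
cv2.imwrite("pics/g7.png",a)
```

```text
t 12.12 tcp [ 0.4914 -0.3093  0.1619] rot [179.98  -0.    73.66] F [-0.6 -0.  -0.3] M [-0.05 -0.06 -0.02] w 0.538 q [-37.  27.  93.   0.  60. -20.]
turn [ 0.02 -0.    0.06] shift [-0.0009 -0.0002  0.0849]
```

View pics/g7.png

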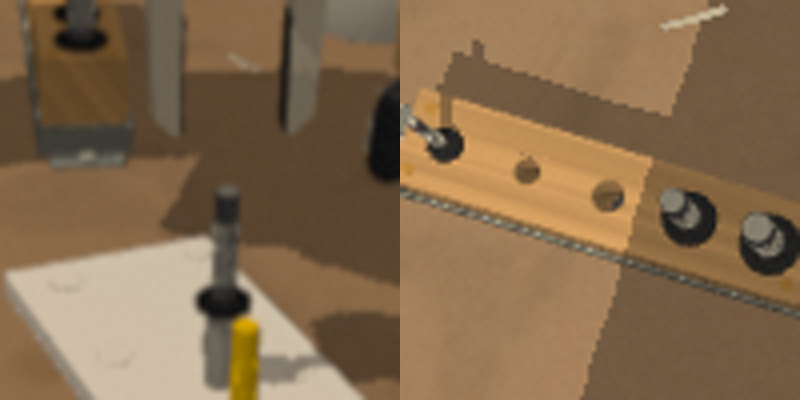

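The fingers straddle the narrower punch (tips at 170 and 290, shank at 226 in the crop). The top view shows punch_22 seated in its hole. I'll descend and grasp.

Call:
{"api": "move_arm", "payload": {"plan": "0 0 0 -0.0009 -0.0002 0.02 0.05; 0 0 0 -0.0009 -0.0002 0.05 0.05; 0 0 0 -0.0009 -0.0002 0.078 0.05; 0 0 0 -0.0009 -0.0002 0.085 0.05; 0 0 0 -0.0009 -0.0002 0.085 0.05; 0 0 0 -0.0009 -0.0002 0.085 0.03; 0 0 0 -0.0009 -0.0002 0.085 0.018; 0 0 0 -0.0009 -0.0002 0.085 0.003; 0 0 0 -0.0009 -0.0002 0.085 0.003; 0 0 0 -0.0009 -0.0002 0.085 0.003"}}

```text
clock: 13.48
tcp_pos: [0.4911, -0.3104, 0.0775]
eef_rot: [179.9, 0.0, 73.7]
contact_force: [-0.7, -0.3, 1.4]
width: 0.133
```

Run:
```python
from h import *
st();
rel([.491,-.3101,.215]);rel([.5785,.1482,.215]);rel([.5785,.1482,.134])
```

```text
t 13.47 tcp [ 0.4911 -0.3104  0.0775] rot [1.7993e+02 2.0000e-02 7.3660e+01] F [-0.7 -0.3  1.4] M [ 0.02  0.13 -0.04] w 0.133 q [-37.  33.  96.   0.  50. -21.]
turn [0.07 0.02 0.06] shift [ 2.000e-04 -1.000e-04 -1.375e-01]
turn [0.07 0.02 0.06] shift [ 0.4646 -0.045  -0.1378]
turn [0.07 0.02 0.06] shift [ 0.4647 -0.0451 -0.0568]
```

Call:
{"api": "move_arm", "payload": {"plan": "0 0 0 0 0 -0.02 0.003; 0 0 0 0 0 -0.06 0.003; 0 0 0 0 0 -0.1 0.003; 0 0 0 0 0 -0.13 0.003; 0 0 0 0.03 -0.003 -0.138 0.003; 0 0 0 0.07 -0.007 -0.138 0.003; 0 0 0 0.115 -0.011 -0.138 0.003; 0 0 0 0.16 -0.015 -0.138 0.003; 0 0 0 0.205 -0.02 -0.138 0.003; 0 0 0 0.25 -0.024 -0.138 0.003; 0 0 0 0.295 -0.028 -0.138 0.003; 0 0 0 0.34 -0.033 -0.138 0.003; 0 0 0 0.385 -0.037 -0.138 0.003; 0 0 0 0.425 -0.041 -0.138 0.003; 0 0 0 0.45 -0.044 -0.138 0.003; 0 0 0 0.4646 -0.045 -0.138 0.003; 0 0 0 0.4646 -0.045 -0.138 0.003; 0 0 0 0.4646 -0.045 -0.138 0.003"}}

```text
clock: 15.72
tcp_pos: [0.5784, 0.1473, 0.2152]
eef_rot: [179.9, 0.0, 73.6]
contact_force: [-0.4, 0.6, -1.1]
width: 0.135
```

Run:
```python
from h import *
st();rel([.5785,.1482,.134])
```

```text
t 15.72 tcp [0.5784 0.1473 0.2152] rot [1.7994e+02 4.0000e-02 7.3630e+01] F [-0.4  0.6 -1.1] M [-0.04 -0.06 -0.  ] w 0.135 q [10. 25. 88. -0. 67. 26.]
turn [0.06 0.04 0.03] shift [ 0.001  -0.0003  0.0812]
```

Call:
{"api": "move_arm", "payload": {"plan": "0 0 0 0.0009 -0.0002 0.015 0.003; 0 0 0 0.0009 -0.0002 0.04 0.003; 0 0 0 0.0009 -0.0002 0.065 0.003; 0 0 0 0.0009 -0.0002 0.078 0.003; 0 0 0 0.0009 -0.0002 0.081 0.003; 0 0 0 0.0009 -0.0002 0.081 0.003"}}

```text
clock: 16.48
tcp_pos: [0.5788, 0.1481, 0.1346]
eef_rot: [179.9, 0.0, 73.6]
contact_force: [0.2, -0.0, -1.5]
width: 0.133
```

Run:
```python
from h import *
st();rel([.5785,.1482,.124])
s=arm.snapshot("side")[:,:,::-1]
cv2.imwrite("pics/g8.png",cv2.resize(s[110:210,260:360],(600,600),interpolation=2))
```

```text
t 16.48 tcp [0.5788 0.1481 0.1346] rot [1.799e+02 2.000e-02 7.362e+01] F [ 0.2 -0.  -1.5] M [-0.11 -0.06 -0.  ] w 0.133 q [10. 30. 92. -0. 58. 26.]
turn [0.1  0.02 0.02] shift [ 0.     -0.0004  0.0106]
```

View pics/g8.png

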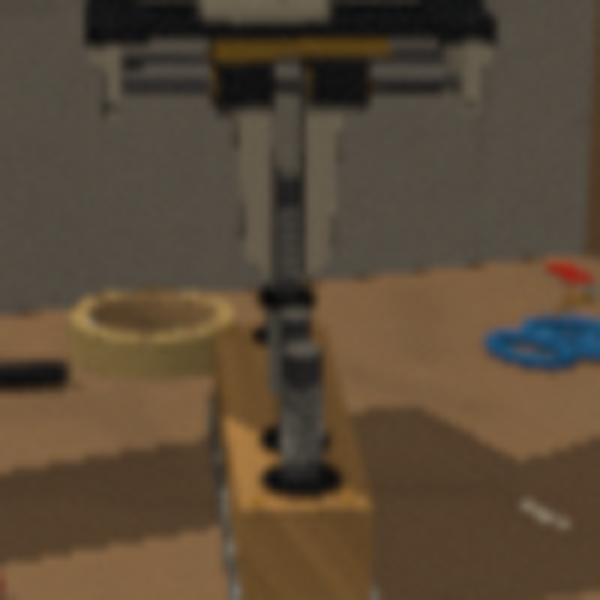

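The punch hangs upright in line with the row (guard at (288,297) in the crop). Feeling down now.

Call:
{"api": "move_arm", "payload": {"plan": "0 0 0 0 -0.0003 0.004 0.003; 0 0 0 0 -0.0003 0.007 0.003; 0 0 0 0 -0.0003 0.009 0.003; 0 0 0 0 -0.0003 0.0105 0.003; 0 0 0 0 -0.0003 0.0115 0.003; 0 0 0 0 -0.0003 0.0115 0.003"}}

```text
clock: 17.27
tcp_pos: [0.5787, 0.1482, 0.1233]
eef_rot: [179.9, 0.0, 73.6]
contact_force: [1.2, -0.3, -1.6]
width: 0.134
```

Run:
```python
from h import *
st()
```

```text
t 17.27 tcp [0.5787 0.1482 0.1233] rot [1.7988e+02 1.0000e-02 7.3620e+01] F [ 1.2 -0.3 -1.6] M [-0.06 -0.1   0.06] w 0.134 q [10. 31. 92. -0. 57. 26.]
```

No contact 3 mm below the nominal top. Continuing.

Call:
{"api": "move_arm", "payload": {"plan": "0 0 0 0 0 0.001 0.003; 0 0 0 0 0 0.002 0.003; 0 0 0 0 0 0.003 0.003; 0 0 0 0 0 0.003 0.003"}}

```text
clock: 17.77
tcp_pos: [0.5786, 0.1482, 0.1202]
eef_rot: [179.9, 0.0, 73.6]
contact_force: [0.6, 0.8, -1.6]
width: 0.132
```

Run:
```python
from h import *
st()
```

```text
t 17.77 tcp [0.5786 0.1482 0.1202] rot [1.7989e+02 2.0000e-02 7.3620e+01] F [ 0.6  0.8 -1.6] M [-0.05 -0.03  0.02] w 0.132 q [10. 31. 92. -0. 56. 26.]
```

Call:
{"api": "move_arm", "payload": {"plan": "0 0 0 0 0 0.002 0.003; 0 0 0 0 0 0.004 0.003; 0 0 0 0 0 0.006 0.003; 0 0 0 0 0 0.008 0.003; 0 0 0 0 0 0.01 0.003; 0 0 0 0 0 0.012 0.003; 0 0 0 0 0 0.012 0.003"}}

```text
clock: 18.65
tcp_pos: [0.5786, 0.1482, 0.108]
eef_rot: [179.9, 0.0, 73.6]
contact_force: [-0.3, 0.6, -1.3]
width: 0.134
```

Run:
```python
from h import *
st()
```

```text
t 18.65 tcp [0.5786 0.1482 0.108 ] rot [1.7991e+02 2.0000e-02 7.3620e+01] F [-0.3  0.6 -1.3] M [-0.06 -0.09  0.01] w 0.134 q [10. 32. 93. -0. 55. 26.]
```

Call:
{"api": "move_arm", "payload": {"plan": "0 0 0 0 0 0.003 0.003; 0 0 0 0 0 0.006 0.003; 0 0 0 0 0 0.009 0.003; 0 0 0 0 0 0.012 0.003; 0 0 0 0 0 0.015 0.003; 0 0 0 0 0 0.018 0.003; 0 0 0 0 0 0.021 0.003; 0 0 0 0 0 0.0235 0.003; 0 0 0 0 0 0.0255 0.003; 0 0 0 0 0 0.0265 0.003; 0 0 0 0 0 0.0265 0.003"}}

```text
clock: 20.02
tcp_pos: [0.5786, 0.1481, 0.0815]
eef_rot: [179.9, 0.0, 73.6]
contact_force: [-0.1, 0.6, -0.8]
width: 0.136
```

Run:
```python
from h import *
st()
s=arm.snapshot("side")[:,:,::-1]
cv2.imwrite("pics/g9.png",cv2.resize(s[110:210,260:360],(600,600),interpolation=2))
```

```text
t 20.02 tcp [0.5786 0.1481 0.0815] rot [1.7991e+02 2.0000e-02 7.3620e+01] F [-0.1  0.6 -0.8] M [-0.06 -0.03  0.03] w 0.136 q [10. 34. 94. -0. 52. 26.]
```

View pics/g9.png

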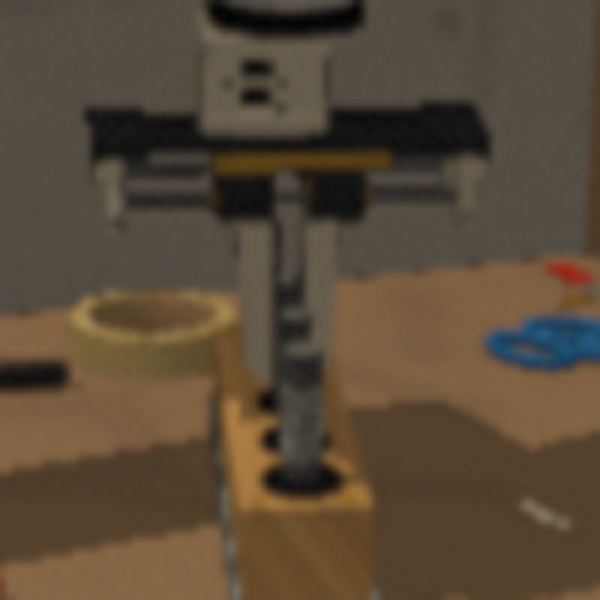

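The guard is down to the block's top (270,402). I'll ease down 1 mm, release, rise, then swing away toward the right so the top camera sees the rack.

Call:
{"api": "move_arm", "payload": {"plan": "0 0 0 0 0 0.001 0.003; 0 0 0 0 0 0.001 0.003; 0 0 0 0 0 0.001 0.02; 0 0 0 0 0 0.001 0.03; 0 0 0 0 0 0.001 0.05; 0 0 0 0 0 0.001 0.05; 0 0 0 0 0 -0.02 0.05; 0 0 0 0 0 -0.06 0.05; 0 0 0 0 0 -0.1 0.05; 0 0 0 0 0 -0.13 0.05; 0 0 0 -0.05 0 -0.15 0.05; 0 0 0 -0.1 0 -0.15 0.05; 0 0 0 -0.15 0 -0.15 0.05; 0 0 0 -0.2 0 -0.15 0.05; 0 0 0 -0.25 0 -0.15 0.05; 0 0 0 -0.3 0 -0.15 0.05; 0 0 0 -0.35 0 -0.15 0.05; 0 0 0 -0.35 0 -0.15 0.05; 0 0 0 -0.35 0 -0.15 0.05"}}

```text
clock: 22.45
tcp_pos: [0.4798, -0.1872, 0.2317]
eef_rot: [179.9, 0.0, 73.6]
contact_force: [-0.1, 0.6, -0.2]
width: 0.537
```

Run:
```python
from h import *
st()
t=arm.snapshot("top")[:,:,::-1].copy();s=arm.snapshot("side")[:,:,::-1].copy()
a=np.hstack([cv2.resize(t[145:225,175:305],(650,400),interpolation=2),cv2.resize(s[140:220,295:325],(150,400),interpolation=2)])
cv2.imwrite("pics/f1.png",a);cv2.imwrite("pics/f1s.png",cv2.resize(s[130:230,260:360],(600,600),interpolation=2))
for k,b in {'26':(262,190,283,211),'22':(241,184,262,204),'18':(223,179,241,197)}.items():
    try:
        u,e=dark(t,b);print(k,np.round(u,1),np.round(e,1),np.round(onz('top',u,.068),4))
    except Exception as x: print(k,x)
```

```text
t 22.45 tcp [ 0.4798 -0.1872  0.2317] rot [1.7991e+02 1.0000e-02 7.3600e+01] F [-0.1  0.6 -0.2] M [-0.04 -0.07  0.02] w 0.537 q [-26.  16.  99.   0.  65. -10.]
26 [272.1 200.8] [14.2 14.8 60.4] [0.5491 0.0487 0.068 ]
22 [252.  194.3] [12.7 13.  39. ] [0.5644 0.0976 0.068 ]
18 [231.8 188.3] [10.9 11.8 81.4] [0.5785 0.1472 0.068 ]
```

View pics/f1.png

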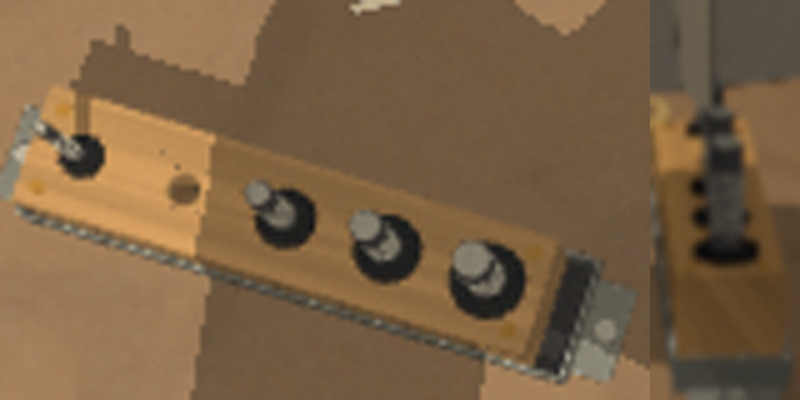

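View pics/f1s.png

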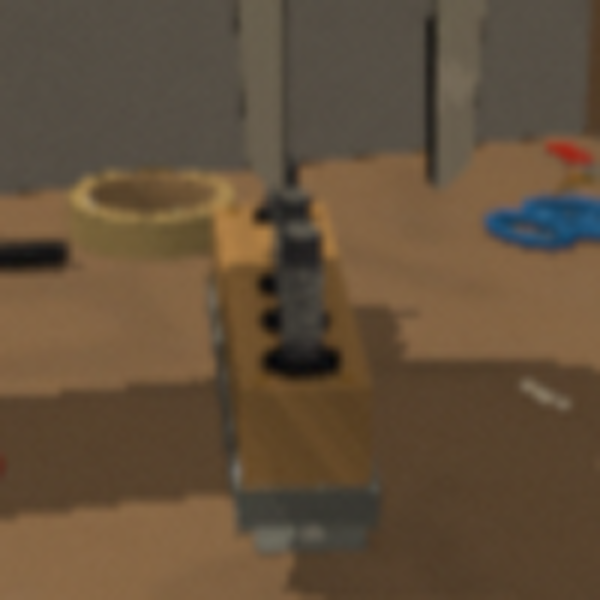

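Both guards rest on the block, in line and evenly spaced with the 26 and 10 punches (crop guards at (285,217), (387,247), (487,279)). The gripper is clear. Handing in.

Run:
```python
from rig import arm
print(arm.sign_off())
```

```text
the job is handed in; nothing more can be done
None
```

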